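# Open the grinder's control box and reset its breaker

## Robot

A 6-joint arm with a two-finger parallel gripper is mounted at the origin on a cart in front of the work surface, level with it; the furniture and walls round the work are solid. World frame = base frame: x ahead of the robot, y to its left, z up, the work surface at z = 0. Lengths are in m, angles in rad, forces in N, time in s.
With the tool pointing down it reaches from about 0.4 to 0.825 m from the base axis. Payload 7 kg.
Tool frame: the origin (TCP) lies on the centre line of the jaws, within the pads' length; the fingertips stand arm.tip_reach ahead of it and the grasp point (between the pads) lies 5 mm behind it (arm.tip_reach is the distance from the TCP to the fingertips, in m); z points along the fingers, y is the line along which they close (so a half turn about z gives the same grasp; the last joint's range is limited). The gripper opens to 88 mm and grips with 3 to 60 N. Pads are 19 mm wide; open, the fingers measure 130 mm over their backs; the gripper's body (78 mm by 193 mm) begins 47 mm behind the grasp point.
Start: joints at [1.535, 0.359, 0.012, 0, -1.224, -0.288], TCP at [0.215, 0.64, 0.241] pointing down, gripper open.
Joint ranges: [-3.07, 3.07], [-1.43, 2.12], [-1.02, 1.25], [-3.03, 1.67], [-3.05, -0], [-3.03, 3.03]. Speed limits (rad/s): [2.39, 2.39, 3.01, 3.14, 3.14, 3.14].

## Interface

Orientations are given as [roll, pitch, yaw] about the fixed x, y, z axes, in that order (R = Rz(yaw) Ry(pitch) Rx(roll)).
In Python, from station import status, optics, order, arm gives the robot as it stands. The module is installed in compiled form; this text tells all that it offers.
- The arm moves only by the shell command python3 -m jog 'ROWS' [FORCE]. ROWS is JSON, a list of rows, each a list of 3 entries, a list of its own where there are three numbers: the gripper command: -1 is shut, 1 is fully open, values between are in proportion, then the shift along the tool's x, y, z in mm, then the turn about the tool's z in rad. A call has 1 to 20 rows; each row is the pose to reach, as a shift and turn from the pose commanded when the call began, along the tool's axes at that moment; what a row does not reach only later rows make up. A row lasts 1/8 s, in which the tool goes at most 62.5 mm and 10.7 degrees, less where a joint would pass 70% of its speed; a pose out of reach is approached as far as the arm can. A call with a gripper value outside its range is refused whole. The fingers move at their own pace and stop on an object; FORCE is the grip in N (left out, the last holds). Time passes only in rows, so rows that repeat a pose let the fingers close. It gives the time, the measured TCP pose, the force, the opening and the grip force at its end, in the units of the state.
- status.get_state(): the state, without advancing time (a new reading comes with each control period).
- optics.grab_frame(name): name is "side" or "top"; returns a dict with "color" (384x512x3 uint8, red, green, blue), "mtx" (3x3 intrinsics, pixels), "cam_to_world" (4x4, takes a point from camera to world coordinates). Camera axes: x right, y down, z forward; pixel columns grow to the right and rows downward; lengths in m; the calibration is good to about 2 mm. A picture is of the moment at which its call begins. There is no depth.
- order.job_done(): hands the job in; it is judged then, once.
The state is a dict: "t": time; "q": joint angles; "qd": joint speeds; "joint_efforts": joint torques, N m; "eef_pos": TCP position; "ee_rot": TCP orientation; "force": force on the tool from outside, world axes, zero at the start; "moment": the same for the moment, N m; "width": finger opening in m; "gripper_force": force on a finger pad.
Only numpy, scipy, OpenCV 4.12 (cv2) and the standard library are available. Lean on these libraries where they do the work, as an engineer would, in place of code of your own. Each camera call takes 0.05 s, during which the arm holds its last target. There are 200 camera calls.

## Task

The breaker in the belt grinder's control box has tripped: pry the snap-in cover out of the top of the box by levering with the flat pry tool in the notch, feeling your way in so that the brittle cover is not jammed hard, lay the tool down, then lift the loosened cover off with the fingers, lay it flat on the bench without dropping it, and push the red reset button under it fully in. Leave the other things on the bench where they are.

Things in the scene. Friction and masses are not known exactly. Their poses are not given: they have to be found in the camera images.
- control_box: belt grinder's control box, grey metal, fixed, 170 (x) x 116 (y) x 100 mm. Origin: middle of its underside; front with the pry notch faces its own -x, z up. Its rim, flat, is 100 mm up; the rear 60 mm of the top carry a black console with a dial and two push heads, up to 24 mm higher. Beside the cover the rim is 27 mm wide and clear. The bench is free to the right of the box's front (x 0.42 to 0.53, y 0.02 to 0.12).
- opening (a point): middle of the opening in the box's top, at rim height, 31 mm in front of the box's origin; axes as the box's. 92 (x) x 62 (y) mm, filled flush by the black cover, so fingers find no hold on it until it is pried up. Below: the reset button 15 mm behind this point; a spring catch 18 mm before it, 9 mm below the rim; small noses 6 mm out of both side walls; fuses at both ends, 32 mm down.
- front_edge (a point): middle of the box's front at the height of the pry notch's floor, 88 mm up, 54 mm before the opening's middle; axes as the box's. The notch (16 mm wide, cut down from the rim, 8 mm deep along x, over a yellow arrow) is in a front plate that sits up to 6 mm off the middle, left or right: unmeasured, find it by eye or feel. Inside, 5 mm are free between its floor and the cover's underside.
- cover_front (a point): middle of the cover's front edge, half-way up the 7 mm plate, 8.8 mm in from the box's front. A blade pushed level along +x through the notch under it meets a rib under the cover 24 mm in from the front, then levers on the notch's outer edge. Levered up 8 to 9 mm (about 15 N, then sudden slack) the catch snaps free and holds this edge about 15 mm up; let go earlier, it drops back.
- cover_centre (a point): centre of the black snap-in cover, brittle plastic (cracks if the tool jams it with over 40 N), plate 90 (x) x 60 (y) x 7 mm, 70 g, half-way up the plate; axes as the box's; a hook and two legs reach 13 mm below it. Once snapped up it slopes from the raised front down to its rear edge, held there by a few newtons: grip its long sides (60 mm apart) near the front and lift.
- tool_grip (a point): flat pry tool: point in its orange handle, which is 26 mm tall, 22 mm wide (y) and 80 mm long, from 50 mm behind (-x) to 30 mm ahead of this point; 13 mm above its support when lying (at first on the steel cabinet right of the table, 3 mm below bench height; a steel sheet stands 97 mm high between the two, at y = -0.02), near the balance point; grip across the 22 mm. Its own x points along the tool to the tip. 140 g.
- tool_tip (a point): tip of the pry tool's flat steel blade, 100 mm ahead of the handle point on the same axis, 13 mm up when lying. The blade lies flat: 12 mm wide (y), 4.6 mm thick, tapering over the last 34 mm to 2 mm at the tip. In the notch it has to be tilted 22 to 32 degrees, handle down, to free the cover; a hand that grips it leaning forward over the blade is then about upright.
- reset_button (a joint): travel of the red reset button (m): 0 popped out (tripped), 0.005 fully in; it moves straight down at about 4 N and stays where it is pushed
- button_top (a point): middle of the top of the red reset button, 16 mm diameter; popped out it is 84 mm above the bench, 16 mm below the rim; in a steel collar 27 mm across, top 77 mm above the bench
- pry_tool: the same pry tool; origin on its underside, 30 mm ahead of the handle point, x to the tip
- cover: the same cover; origin at the middle of the plate's underside, z up out of the box
- edge_gauge: bystander: slotted steel gauge block, 28 x 45 x 24 mm; origin at the middle of its underside
- red_marker: bystander: red marker pen lying, 143 x 18 x 20 mm; origin at the middle of its underside
There are look-alikes about, which are no part of the job. What is shaped like the cover but blue is not meant.

How it is judged:
On the way, in this order (a step that is already met when the one before it is completed fails the run):
1. the cover's front edge is levered up out of the rim by the pry tool (z of cover_front in the frame of control_box above 0.1005 m and contact force between pry_tool and cover above 0.5 N), for 0.02 s.
2. the loosened cover is lifted out of the box in the fingers (z of cover_centre in the frame of control_box above 0.1165 m and contact force between the fingers and cover above 0.5 N), for 0.05 s.
At the end, for the whole second after the job is handed in: the reset button is in by more than 4 of its 5 mm; the cover lies flat on the bench or cabinet top (either face up, within 0.15 rad, its centre less than 30 mm up) and the pry tool lies on the bench or cabinet top (handle and tip less than 30 mm up), both at rest (value of joint reset_button above 0.004 m and height (world z) of cover_centre between 0 and 0.03 m and (angle between cover's own z axis and vertical below 0.15 rad or angle between cover's own z axis and vertical above 2.99 rad) and height (world z) of tool_grip between 0 and 0.03 m and height (world z) of tool_tip below 0.03 m and linear speed of each of cover, pry_tool below 0.02 m/s); the robot touches nothing.
It fails at once if the brittle cover is forced: the pry tool jams against it with more than 40 N (contact force between pry_tool and cover above 40 N).
It fails at once if the cover or the pry tool is dropped or thrown on the bench (it comes down faster than 0.9 m/s) ((height (world z) of cover below 0.05 m and linear speed of cover above 0.9 m/s and contact force between the fingers and cover below 0.1 N) or (height (world z) of pry_tool below 0.05 m and linear speed of pry_tool above 0.9 m/s and contact force between the fingers and pry_tool below 0.1 N)).
It fails at once if a bystander is pushed more than 30 mm from its place (distance of any of edge_gauge, red_marker from where it was at the start of the episode above 0.03 m).
It also fails if it takes over 72 s, if anything falls off the work surface, if the arm or the gripper's body presses on something with over 40 N, if the wrist force passes 120 N, or if a joint passes its speed limit or range.

## Working session

There is one attempt and no reset: what is moved stays moved. The work goes in short steps, Python scripts to look and compute and a shell command to move; the robot and the scene stay as the last step left them, time stands still between calls to the robot, and variables do not carry over. Pictures are saved under pics/ and viewed, at most 10 in all, crops included, and the job is handed in when it is done.

```bash
mkdir -p pics; ls
python3 - <<'E'
from station import status, optics, order, arm
import cv2
print(status.get_state()); print(arm.tip_reach)
for n in("side","top"):
    f=optics.grab_frame(n); print(n,f["mtx"].round(1).tolist(),f["cam_to_world"].round(4).tolist())
    cv2.imwrite(f"pics/{n}0.png",cv2.resize(f["color"][:,:,::-1],(800,600),interpolation=cv2.INTER_CUBIC))
    cv2.imwrite(f"raw_{n}0.png",f["color"][:,:,::-1])
E
```

```text
pics
{'t': 0.0, 'q': array([ 1.53510096e+00,  3.59401820e-01,  1.11156175e-02, -3.83658207e-04,
       -1.22409663e+00, -2.88083926e-01]), 'qd': array([ 0.00086689, -0.00046815, -0.00095504, -0.00019114, -0.00043351,
       -0.00036843]), 'joint_efforts': array([-3.04603818e-04, -5.82714272e+01,  2.93052453e+01,  6.99722573e+00,
        6.85457155e-03, -1.72159080e-04]), 'eef_pos': array([0.21462774, 0.63950146, 0.23963167]), 'ee_rot': array([ 3.13996905e+00, -1.04996212e-04, -3.23909854e-01]), 'force': array([-0.01147218,  0.03538687, -0.09676663]), 'moment': array([-0.04585774,  0.02325294,  0.01005322]), 'gripper_force': 0.0, 'width': 0.08766344887254289}
0.014
side [[371.1, 0.0, 253.8], [0.0, 371.1, 187.2], [0.0, 0.0, 1.0]] [[0.9156, -0.1896, 0.3546, 0.0055], [-0.4015, -0.4787, 0.7808, -0.8966], [0.0217, -0.8573, -0.5144, 0.7735], [0.0, 0.0, 0.0, 1.0]]
top [[372.7, 0.0, 256.7], [0.0, 372.7, 183.9], [0.0, 0.0, 1.0]] [[0.0276, -0.98, 0.197, 0.2079], [-0.9996, -0.0249, 0.0163, 0.1697], [-0.011, -0.1973, -0.9803, 1.5561], [0.0, 0.0, 0.0, 1.0]]
```

View pics/side0.png

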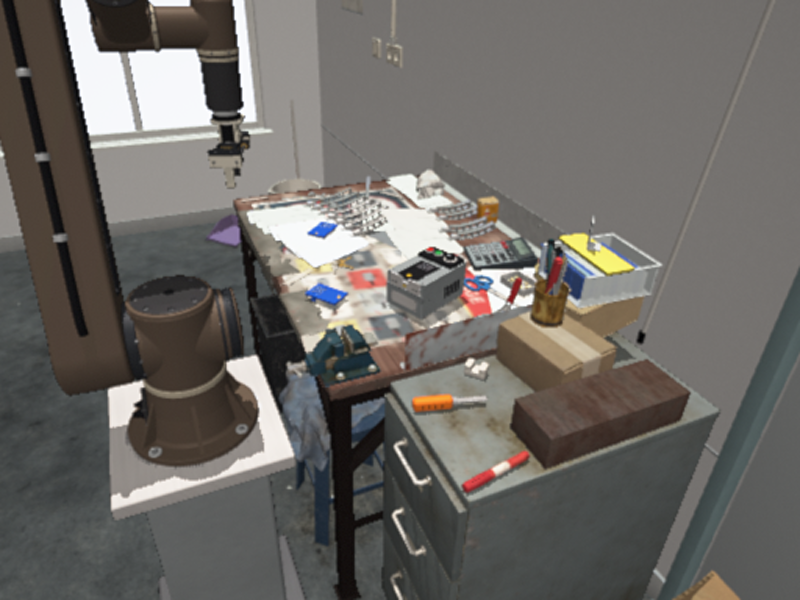

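View pics/top0.png

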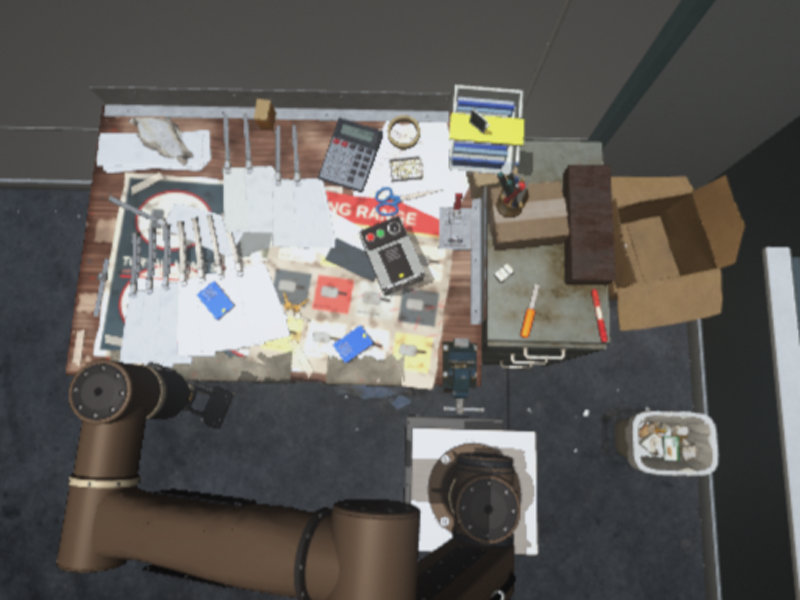

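Overview: the box is at about (395,255) in the top view, yawed to the left with its console at the far end. The orange tool is at about (528,312) on the cabinet, the gauge at (503,272) and the marker at (600,315). Next I take enlarged crops of the box.

```bash
cat > h.py <<'E'
import numpy as np, cv2
from station import status, optics, order, arm
from scipy.spatial.transform import Rotation as Rn
def ray(f,u,v):
    d=np.linalg.inv(f["mtx"])@[u,v,1.]; T=f["cam_to_world"]; return T[:3,3],T[:3,:3]@d
def onz(f,u,v,z):
    o,d=ray(f,u,v); return o+d*(z-o[2])/d[2]
def proj(f,p):
    T=np.linalg.inv(f["cam_to_world"]); c=T[:3,:3]@p+T[:3,3]; q=f["mtx"]@c; return q[:2]/q[2]
def tri(f,a,g,b):
    o1,d1=ray(f,*a);o2,d2=ray(g,*b); d1/=np.linalg.norm(d1);d2/=np.linalg.norm(d2)
    s=np.linalg.lstsq(np.stack([d1,-d2],1),o2-o1,rcond=None)[0]; p=o1+d1*s[0];q=o2+d2*s[1]
    return (p+q)/2,np.linalg.norm(p-q)
E
python3 - <<'E'
from h import *
t=cv2.imread("raw_top0.png"); s=cv2.imread("raw_side0.png")
a=cv2.resize(t[130:195,220:285],(520,520),interpolation=cv2.INTER_CUBIC)   # x8
cv2.imwrite("pics/ct.png",a)
b=cv2.resize(s[150:215,235:335],(800,520),interpolation=cv2.INTER_CUBIC) # x8
cv2.imwrite("pics/cs.png",b)
F=optics.grab_frame("top");G=optics.grab_frame("side")
for n,f,z in(("top",F,.010),("side",G,.010)):
    h=cv2.cvtColor(f["color"],cv2.COLOR_RGB2HSV); m=cv2.inRange(h,(8,170,120),(18,255,255))
    k,l,st,c=cv2.connectedComponentsWithStats(m)
    for i in range(1,k):
        if st[i,4]>60:
            print(n,st[i],c[i],onz(f,*c[i],z)); ys,xs=np.where(l==i); r=cv2.minAreaRect(np.stack([xs,ys],1).astype(np.float32)); print([onz(f,*p,z).round(4).tolist() for p in cv2.boxPoints(r)])
E
```

```text
top [334 198   8  18  71] [337.56338028 205.77464789] [ 0.43430782 -0.14438781  0.01      ]
[[0.3978, -0.1234, 0.01], [0.4703, -0.1438, 0.01], [0.4654, -0.1632, 0.01], [0.393, -0.1426, 0.01]]
side [264 253  26  10 215] [276.53023256 257.45581395] [ 0.42919243 -0.14403907  0.01      ]
[[0.3995, -0.115, 0.01], [0.4756, -0.1357, 0.01], [0.4585, -0.1721, 0.01], [0.3848, -0.1517, 0.01]]
```

View pics/ct.png

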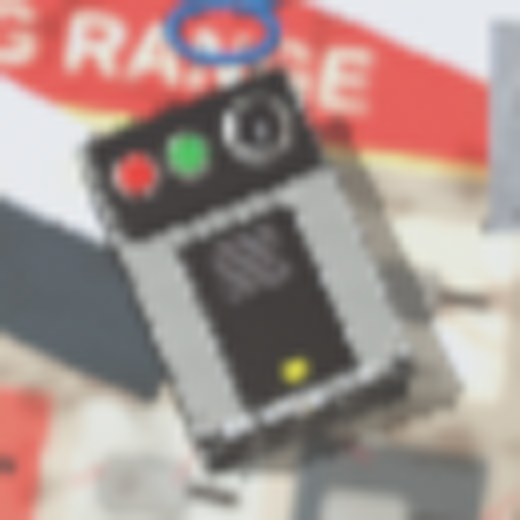

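View pics/cs.png

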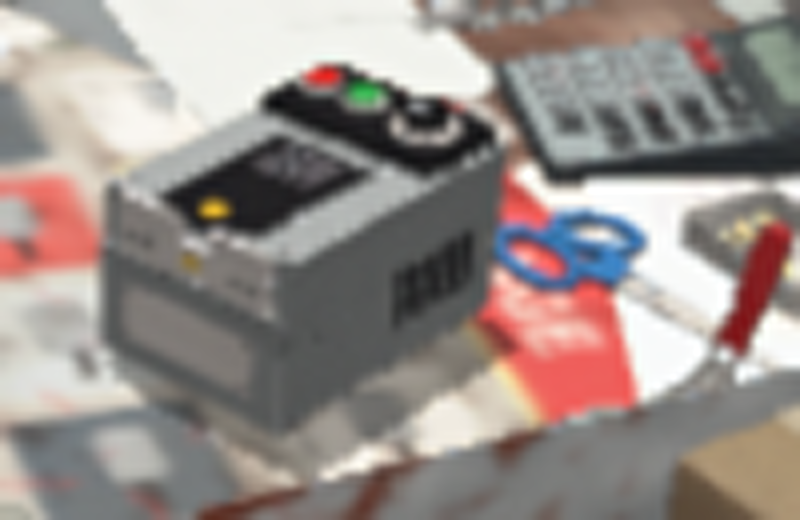

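The top crop (x8, offset 220,130) shows the cover corners at about (182,245), (300,205), (357,365) and (245,408), and front rim corners near (200,438) and (408,352). The side crop (x8, offset 235,150) shows the notch at about (192,243) between front rim corners (108,185) and (277,270), with the yellow arrow below it at (190,262).

Run:
```python
from h import *
F=optics.grab_frame("top");G=optics.grab_frame("side")
ct=lambda X,Y:((X+.5)/8-.5+220,(Y+.5)/8-.5+130)
cs=lambda X,Y:((X+.5)/8-.5+235,(Y+.5)/8-.5+150)
for nm,f,c,P in(("top",F,ct,[(182,245),(300,205),(357,365),(245,408)]),("side",G,cs,[(272,135),(372,173),(250,235),(165,195)])):
    W=np.array([onz(f,*c(*p),.1) for p in P]); print(nm,W.round(4).tolist(),"mid",W.mean(0))
    print(" sides",[np.linalg.norm(W[i]-W[i-1]).round(4) for i in range(4)], "yaw", [np.degrees(np.arctan2(*(W[a]-W[b])[[1,0]])).round(1) for a,b in((0,3),(1,2))],[np.degrees(np.arctan2(*(W[a]-W[b])[[1,0]])).round(1)-90 for a,b in((0,1),(3,2))])
for nm,f,c,P in(("top",F,ct,[(200,438),(408,352)]),("side",G,cs,[(108,185),(277,270),(192,240)])):
    W=np.array([onz(f,*c(*p),.1) for p in P]); print(nm,"front",W.round(4).tolist(),np.linalg.norm(W[0]-W[1]),np.degrees(np.arctan2(*(W[0]-W[1])[[1,0]]))-90, W[:2].mean(0))
# subpixel masks: yellow spots, arrow, cover black
for nm,f,(x0,x1,y0,y1) in(("top",F,(220,285,130,195)),("side",G,(235,300,150,200))):
    im=f["color"][y0:y1,x0:x1].astype(float); w=np.clip(np.minimum(im[...,0],im[...,1])-im[...,2]-40,0,None)
    k,l,st,c=cv2.connectedComponentsWithStats((w>0).astype(np.uint8))
    for i in range(1,k):
        ys,xs=np.where(l==i); ww=w[ys,xs]; print(nm,"yellow",st[i,4],(ww@xs/ww.sum()+x0).round(2),(ww@ys/ww.sum()+y0).round(2),onz(f,ww@xs/ww.sum()+x0,ww@ys/ww.sum()+y0,.1).round(4), onz(f,ww@xs/ww.sum()+x0,ww@ys/ww.sum()+y0,.083).round(4))
# steel blade row prints
for nm,f,(x0,x1,y0,y1) in(("top",F,(328,348,178,218)),("side",G,(260,316,246,270))):
    cv2.imwrite(f"raw_{nm}tool.png",f["color"][y0:y1,x0:x1,::-1])
a=cv2.resize(cv2.imread("raw_toptool.png"),None,fx=14,fy=14,interpolation=cv2.INTER_CUBIC);b=cv2.resize(cv2.imread("raw_sidetool.png"),None,fx=9,fy=9,interpolation=cv2.INTER_CUBIC)
o=np.zeros((560,800,3),np.uint8);o[:560,:280]=a;o[:216,290:290+504]=b
cv2.imwrite("pics/tool.png",o)
```

```text
top [[0.5969, 0.2548, 0.1], [0.6193, 0.1958, 0.1], [0.537, 0.165, 0.1], [0.5136, 0.2203, 0.1]] mid [0.5666984  0.20896488 0.1       ]
 sides [np.float64(0.0901), np.float64(0.0631), np.float64(0.0878), np.float64(0.0601)] yaw [np.float64(22.5), np.float64(20.5)] [np.float64(20.799999999999997), np.float64(22.900000000000006)]
side [[0.5866, 0.2488, 0.1], [0.6143, 0.1963, 0.1], [0.5345, 0.1637, 0.1], [0.5135, 0.2126, 0.1]] mid [0.56221761 0.20536149 0.1       ]
 sides [np.float64(0.0815), np.float64(0.0594), np.float64(0.0862), np.float64(0.0533)] yaw [np.float64(26.4), np.float64(22.3)] [np.float64(27.799999999999997), np.float64(23.200000000000003)]
top front [[0.4978, 0.2423, 0.1], [0.5443, 0.1396, 0.1]] 0.11272655933414918 24.386355089542235 [0.5210676  0.19095061 0.1       ]
side front [[0.4924, 0.2314, 0.1], [0.5322, 0.1304, 0.1], [0.5078, 0.1692, 0.1]] 0.10852666584727498 21.538083143284723 [0.5123243  0.18089134 0.1       ]
top yellow 9 233.42 144.32 [0.6628 0.2934 0.1   ] [0.6681 0.2948 0.083 ]
top yellow 23 271.16 149.79 [0.6434 0.1392 0.1   ] [0.6484 0.1389 0.083 ]
top yellow 10 256.42 175.84 [0.5336 0.196  0.1   ] [0.5374 0.1963 0.083 ]
side yellow 7 261.23 175.69 [0.529 0.192 0.1  ] [0.5423 0.2195 0.083 ]
side yellow 1 258.0 182.0 [0.4986 0.1538 0.1   ] [0.5111 0.1803 0.083 ]
side yellow 8 298.12 196.78 [0.5846 0.0124 0.1   ] [0.5992 0.0353 0.083 ]
```

View pics/tool.png

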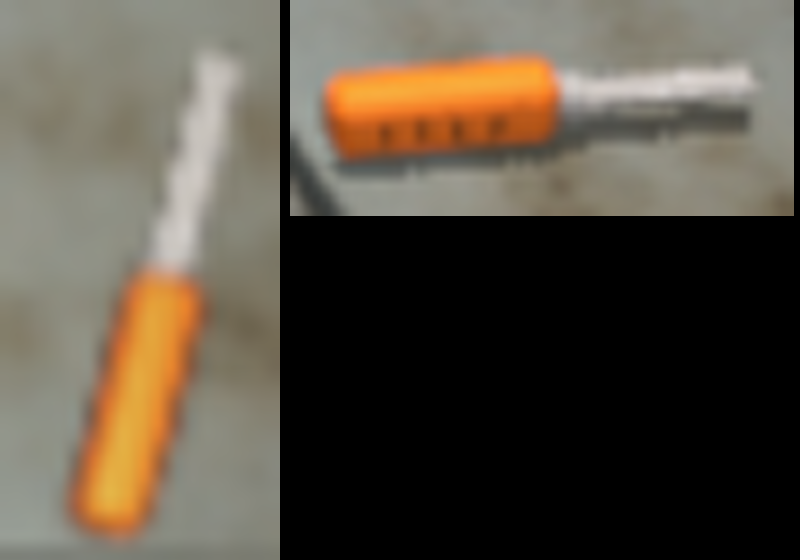

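The tool crops show the handle's rear middle at (110,530), its front at (170,280) and the tip at (220,60), in the x14 crop with offset (328,178). Next I measure the tool, the box yaw and the notch at sub-pixel level.

Run:
```python
from h import *
F=optics.grab_frame("top");G=optics.grab_frame("side")
tt=lambda X,Y:((X+.5)/14-.5+328,(Y+.5)/14-.5+178)
r=onz(F,*tt(110,527),.02);f=onz(F,*tt(168,278),.02);t=onz(F,*tt(220,58),.010)
print("tool",r,f,t,np.linalg.norm(r-f),np.linalg.norm((t-r)[:2]),[np.arctan2(*(a-b)[[1,0]]) for a,b in((f,r),(t,r),(t,f))])
ss=lambda X,Y:((X-290+.5)/9-.5+260,(Y+.5)/9-.5+246)
r=onz(G,*ss(335,92),.015);t=onz(G,*ss(755,80),.010);print("side",r,t,np.linalg.norm((t-r)[:2]),np.arctan2(*(t-r)[[1,0]]))
# triangulate yellow spot on cover
print("spot",tri(F,(256.42,175.84),G,(261.23,175.69)))
# dark cover mask in top view
for f,n,(x0,x1,y0,y1) in((F,"top",(240,268,154,184)),(G,"side",(252,284,164,182))):
    g=f["color"][y0:y1,x0:x1].max(2); g=cv2.resize(g,None,fx=8,fy=8,interpolation=cv2.INTER_CUBIC); m=(g<115).astype(np.uint8)
    h=cv2.resize(f["color"][y0:y1,x0:x1],None,fx=8,fy=8,interpolation=cv2.INTER_CUBIC).astype(int); m|=((h[...,0]-h[...,2])>40).astype(np.uint8)
    if n=="top": m=cv2.morphologyEx(m,cv2.MORPH_OPEN,np.ones((33,33)))
    k,l,st,c=cv2.connectedComponentsWithStats(m); i=1+st[1:,4].argmax(); ys,xs=np.where(l==i)
    W=np.array([onz(f,(a+.5)/8-.5+x0,(b+.5)/8-.5+y0,.1)[:2]*1000 for a,b in zip(xs[::7],ys[::7])]).astype(np.float32)
    print(n,st[i],cv2.minAreaRect(W),W.mean(0))
    print(g[::16,::16].tolist() if 0 else "")
# notch: gray rows along front top of side view
g=G["color"]; 
for v in range(170,190): print(v,[f"{a:.0f}" for a in g[v,246:273].mean(1)])
print("Y",[[int(min(p[0],p[1]))-int(p[2]) for p in g[v,254:264]] for v in range(178,187)])
```

```text
tool [ 0.39347668 -0.13283881  0.02      ] [ 0.46826527 -0.15107578  0.02      ] [ 0.53766016 -0.16989826  0.01      ] 0.07697999841113343 0.14887000891880128 [np.float64(-0.2391791541384883), np.float64(-0.25158389039027756), np.float64(-0.2648646964532778)]
side [ 0.39603064 -0.12836882  0.015     ] [ 0.534755   -0.17245278  0.01      ] 0.14556045198430317 -0.3076887413624557
spot (array([0.53276136, 0.19651202, 0.09723986]), np.float64(0.002938805486813195))
top [   29    22   157   187 20244] ((565.9877319335938, 210.69595336914062), (92.99999237060547, 60.96045684814453), 23.647348403930664) [565.1688  210.49031]

side [   25    23   210   102 12194] ((556.535888671875, 201.37110900878906), (103.32188415527344, 61.054012298583984), 24.403104782104492) [558.8977  202.49536]

170 ['192', '179', '175', '180', '193', '201', '196', '183', '177', '175', '175', '177', '178', '181', '168', '160', '110', '66', '42', '33', '51', '77', '92', '91', '77', '97', '84']
171 ['202', '190', '191', '193', '196', '177', '173', '176', '177', '178', '177', '180', '168', '161', '115', '70', '44', '32'
[... 2970 characters left out ...]
97', '88', '87', '84']
188 ['210', '159', '101', '88', '106', '119', '121', '122', '122', '123', '120', '111', '100', '92', '84', '84', '85', '81', '95', '103', '113', '124', '133', '108', '89', '86', '85']
189 ['193', '150', '100', '88', '106', '120', '122', '122', '121', '122', '123', '122', '120', '110', '97', '88', '84', '82', '83', '81', '95', '114', '136', '115', '92', '85', '84']
Y [[3, 4, 3, 4, 2, -2, -2, 0, -1, -1], [3, 4, 3, 3, 1, 1, 2, 4, 3, 2], [4, 3, 3, 4, 0, 2, 2, 2, 3, 3], [3, 2, 3, 9, 14, 9, 3, 2, 2, 3], [3, 3, 4, 21, 48, 35, 10, 5, 3, 4], [2, 3, 4, 14, 33, 35, 13, 5, 3, 3], [-1, 1, 2, 3, 5, 12, 7, 3, 4, 3], [-1, -1, 0, 0, 1, 1, 1, 3, 4, 4], [1, 1, 0, -1, -2, -2, 1, 2, 3, 4]]
```

```bash
cat >> h.py <<'E'
def sh(*tg, yaw=None):
    "shift (mm, tool axes) from the present pose to world targets, and turn"
    s=status.get_state(); p=s["eef_pos"]; R=Rn.from_euler("xyz",s["ee_rot"]).as_matrix(); y=s["ee_rot"][2]
    y=y; c=np.array([[np.cos(y),np.sin(y),0],[np.sin(y),-np.cos(y),0],[0,0,-1]])
    print("pos",p.round(4),"rot",s["ee_rot"].round(3),"F",s["force"].round(1),"w",round(s["width"],4),"g",round(s["gripper_force"],1),"q6",s["q"].round(2))
    for t in tg: print((c@(np.array(t)-p)*1000).round(1), None if yaw is None else round(y-yaw,3))
E
python3 -c "
from h import *
sh((.5,.22,.24),(.44,-.146,.13),(.44,-.146,.014),yaw=-.255)"
```

```text
pos [0.2148 0.6398 0.2404] rot [ 3.141 -0.    -0.324] F [ 0.3  0.7 -0.2] w 0.0877 g 0.0 q6 [ 1.54  0.36  0.01 -0.   -1.22 -0.29]
[4.040e+02 3.072e+02 4.000e-01] -0.069
[463.6 673.3 110.4] -0.069
[463.6 673.3 226.4] -0.069
```

```bash
python3 -m jog '[[0,[404,307,0],0],[0,[404,307,0],0],[0,[404,307,0],0],[0,[404,307,0],0],[0,[404,307,0],0],[0,[404,307,0],-0.07],[0,[404,307,0],-0.07],[0,[404,307,0],-0.07],[0,[404,307,0],-0.07],[0,[464,673,60],-0.07],[0,[464,673,60],-0.07],[0,[464,673,60],-0.07],[0,[464,673,60],-0.07],[0,[464,673,60],-0.07],[0,[464,673,60],-0.07],[0,[464,673,110],-0.07],[0,[464,673,110],-0.07],[0,[464,673,110],-0.07],[0,[464,673,110],-0.07],[0,[464,673,110],-0.07]]' 60
python3 - <<'E'
from h import *
sh((.44,-.146,.014),yaw=-.255)
o=[]
for n,(x0,y0,w,h) in(("top",(310,170,50,60)),("side",(240,205,100,70))):
    f=optics.grab_frame(n); o.append(cv2.resize(f["color"][y0:y0+h,x0:x0+w,::-1],None,fx=5,fy=5,interpolation=cv2.INTER_CUBIC)); print(n,"grip target px",proj(f,np.array([.44,-.146,.02])))
    im=f
c=np.zeros((350,770,3),np.uint8);c[:300,:250]=o[0];c[:350,260:760]=o[1];cv2.imwrite("pics/g.png",c)
E
```

```text
t: 2.9
eef_pos: [0.4415, -0.145, 0.1318]
ee_rot: [-3.141, -0.002, -0.252]
force: [-0.2, -0.1, -0.2]
width: 0.0438
gripper_force: 0.0
pos [ 0.4415 -0.145   0.1318] rot [-3.141e+00 -2.000e-03 -2.520e-01] F [-0.2 -0.1 -0.2] w 0.0438 g 0.0 q6 [ 0.11  0.12 -0.59  0.   -0.86  1.21]
[ -1.2   1.3 117.8] 0.003
top grip target px [338.41830786 204.08697291]
side grip target px [280.17381339 254.44673443]
```

View pics/g.png

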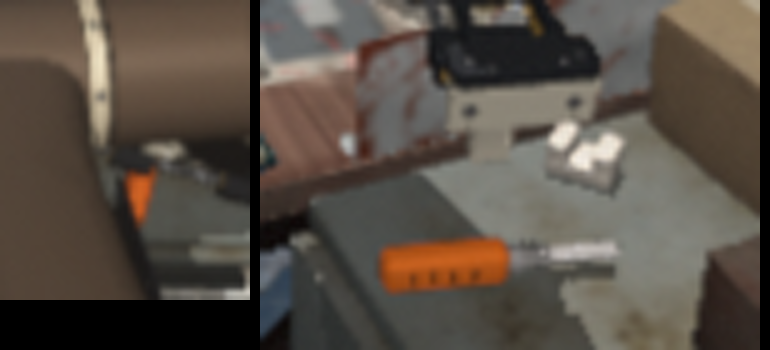

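The side crop shows the open gripper above the orange handle. The projected grip point (461,247) lies on the handle, and the gauge is clear of the fingers.

```bash
python3 -m jog '[[0,[-1,1,50],0],[0,[-1,1,90],0],[0,[-1,1,105],0],[0,[-1,1,111],0],[0,[-1,1,117],0],[0,[-1,1,117],0],[-1,[-1,1,117],0],[-1,[-1,1,117],0],[-1,[-1,1,117],0],[-1,[-1,1,117],0],[-1,[-1,1,117],0],[-1,[-1,1,117],0]]' 50
python3 -m jog '[[-1,[0,0,-20],0],[-1,[0,0,-60],0],[-1,[0,0,-110],0],[-1,[0,0,-150],0],[-1,[0,0,-180],0],[-1,[0,0,-180],0],[-1,[0,0,-180],0]]'
```

```text
t: 4.5
eef_pos: [0.4398, -0.1464, 0.014]
ee_rot: [-3.141, -0.001, -0.254]
force: [-0.5, 1.2, 6.4]
width: 0.0219
gripper_force: 50.0
t: 5.38
eef_pos: [0.4385, -0.1464, 0.1927]
ee_rot: [-3.141, 0.001, -0.254]
force: [0.6, -0.3, -2.4]
width: 0.022
gripper_force: 50.0
```

```bash
python3 -c "
from h import *
sh((.4045,.1377,.19),(.4045,.1377,.135),yaw=.393)"
```

```text
pos [ 0.4385 -0.1464  0.1927] rot [-3.141e+00  1.000e-03 -2.540e-01] F [ 0.6 -0.3 -2.4] w 0.022 g 50.0 q6 [ 0.11  0.04 -0.51 -0.   -1.02  1.21]
[-104.3 -266.4    2.7] -0.647
[-104.3 -266.4   57.7] -0.647
```

```bash
python3 -m jog '[[-1,[-20,-50,0],0],[-1,[-40,-100,0],0],[-1,[-60,-150,0],-0.16],[-1,[-80,-200,0],-0.32],[-1,[-104,-266,0],-0.48],[-1,[-104,-266,20],-0.647],[-1,[-104,-266,58],-0.647],[-1,[-104,-266,58],-0.647],[-1,[-104,-266,58],-0.647],[-1,[-104,-266,58],-0.647]]'
python3 - <<'E'
from h import *
sh((.4045,.1377,.0945),yaw=.393)
F=optics.grab_frame("top");G=optics.grab_frame("side")
for n,f,(x0,y0,w,h) in(("top",F,(235,145,65,65)),("side",G,(225,150,80,60))):
    cv2.imwrite(f"raw_{n}2.png",f["color"][:,:,::-1])
    s=status.get_state(); 
    y=s["ee_rot"][2]; t=s["eef_pos"]+np.array([np.cos(y)*.1,np.sin(y)*.1,-.004]); print(n,"tip px",proj(f,t),t)
a=cv2.resize(F["color"][140:200,230:280,::-1],None,fx=7,fy=7,interpolation=cv2.INTER_CUBIC)
b=cv2.resize(G["color"][150:205,225:285,::-1],None,fx=7,fy=7,interpolation=cv2.INTER_CUBIC)
c=np.zeros((420,780,3),np.uint8);c[:420,:350]=a;c[:385,355:775]=b;cv2.imwrite("pics/p2.png",c)
E
```

```text
t: 6.62
eef_pos: [0.4061, 0.1373, 0.1366]
ee_rot: [-3.141, -0.002, 0.393]
force: [0.6, -0.3, -1.6]
width: 0.0218
gripper_force: 50.0
pos [0.4061 0.1373 0.1366] rot [-3.141e+00 -2.000e-03  3.930e-01] F [ 0.6 -0.3 -1.6] w 0.0218 g 50.0 q6 [ 0.79  0.05 -0.65  0.   -0.87  1.17]
[-1.4 -1.  42.1] -0.0
top tip px [261.31716893 182.95664401] [0.49836847 0.17553625 0.132525  ]
side tip px [255.71892814 171.42296871] [0.49836847 0.17553625 0.132525  ]
```

View pics/p2.png

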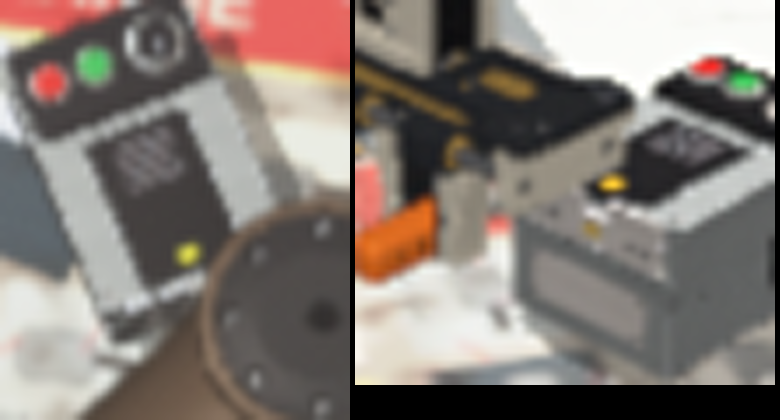

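The tip is hidden behind the hand in the side view, and the box is unmoved. I'll continue by feel.

```bash
python3 -m jog '[[-1,[0,-1,20],0],[-1,[0,-1,41],0],[-1,[0,-1,41],0],[-1,[4,-1,41],0],[-1,[8,-1,41],0],[-1,[10,-1,41],0],[-1,[12,-1,41],0],[-1,[12,-1,41],0]]'
python3 -m jog '[[-1,[1,0,0],0],[-1,[2,0,0],0],[-1,[3,0,0],0],[-1,[3,0,0],0]]'
python3 -m jog '[[-1,[1,0,0],0],[-1,[2,0,0],0],[-1,[2,0,0],0]]'
python3 -m jog '[[-1,[1,0,0],0],[-1,[2,0,0],0],[-1,[2,0,0],0]]'
```

```text
t: 7.72
eef_pos: [0.4162, 0.1427, 0.0946]
ee_rot: [-3.142, -0.0, 0.393]
force: [0.8, 0.2, -0.9]
width: 0.0217
gripper_force: 50.0
t: 8.22
eef_pos: [0.419, 0.1438, 0.0945]
ee_rot: [3.142, 0.0, 0.393]
force: [0.6, 0.3, -1.1]
width: 0.022
gripper_force: 50.0
t: 8.6
eef_pos: [0.4208, 0.1446, 0.0945]
ee_rot: [3.142, -0.0, 0.393]
force: [0.2, 0.4, -2.0]
width: 0.0218
gripper_force: 50.0
t: 8.98
eef_pos: [0.4227, 0.1454, 0.0946]
ee_rot: [3.142, 0.0, 0.393]
force: [1.3, -0.2, -1.1]
width: 0.0216
gripper_force: 50.0
```

```bash
for i in 1 2 3; do python3 -m jog '[[-1,[1,0,0],0],[-1,[2,0,0],0],[-1,[2,0,0],0]]' | grep -E "pos|force"; done
```

```text
eef_pos: [0.4245, 0.1461, 0.0946]
force: [-0.2, -0.4, -1.5]
gripper_force: 50.0
eef_pos: [0.4264, 0.1469, 0.0946]
force: [0.8, -0.6, -0.9]
gripper_force: 50.0
eef_pos: [0.4276, 0.1472, 0.0943]
force: [-2.3, -0.8, -0.6]
gripper_force: 50.0
```

```bash
for i in 1 2; do python3 -m jog '[[-1,[1,0,0],0],[-1,[1,0,0],0]]' | grep -E "pos|force|rot"; done
```

```text
eef_pos: [0.4279, 0.1471, 0.0941]
ee_rot: [3.141, 0.003, 0.393]
force: [-6.3, -0.7, -0.2]
gripper_force: 50.0
eef_pos: [0.428, 0.147, 0.0939]
ee_rot: [3.141, 0.004, 0.393]
force: [-9.6, -1.5, 3.2]
gripper_force: 50.0
```

```bash
python3 -m jog '[[-1,[-3,0,0],0],[-1,[-3,0,0],0]]' | grep -E "pos|force|rot"; for i in 1 2 3; do python3 -m jog '[[-1,[0,0,1],0],[-1,[0,0,1],0]]' | grep -E "pos|force"; done
```

```text
eef_pos: [0.4274, 0.1474, 0.0947]
ee_rot: [-3.141, -0.001, 0.393]
force: [-1.0, -1.4, -1.7]
gripper_force: 50.0
eef_pos: [0.4275, 0.1474, 0.0936]
force: [-1.6, -1.3, -1.1]
gripper_force: 50.0
eef_pos: [0.4274, 0.1474, 0.0926]
force: [-0.7, 0.3, -1.3]
gripper_force: 50.0
eef_pos: [0.4272, 0.1472, 0.0915]
force: [-0.3, -0.5, -1.7]
gripper_force: 50.0
```

```bash
python3 -m jog '[[-1,[-3,0,0],0],[-1,[-3,0,-7],0],[-1,[-3,0,-7],0],[-1,[0,0,-7],0],[-1,[0,0,-7],0]]' | grep -E "pos|force|rot"; for i in 1 2 3; do python3 -m jog '[[-1,[1,0,0],0],[-1,[1,0,0],0]]' | grep -E "pos|force"; done
```

```text
eef_pos: [0.4274, 0.1473, 0.0985]
ee_rot: [3.142, 0.0, 0.393]
force: [0.3, -0.3, -1.7]
gripper_force: 50.0
eef_pos: [0.4276, 0.1472, 0.0982]
force: [-3.2, -0.8, -1.2]
gripper_force: 50.0
eef_pos: [0.4279, 0.1471, 0.0981]
force: [-5.5, -2.1, 0.9]
gripper_force: 50.0
eef_pos: [0.4281, 0.1471, 0.0979]
force: [-9.6, -1.1, 2.5]
gripper_force: 50.0
```

```bash
python3 -m jog '[[-1,[-2,0,0],0],[-1,[-2,0,0],0]]' | grep -E "pos|force:"; for i in 1 2 3 4; do python3 -m jog '[[-1,[0,1,0],0],[-1,[0,1,0],0]]' | grep -E "pos|force:" | grep -v grip; done
```

```text
eef_pos: [0.4277, 0.1472, 0.0983]
force: [-3.6, -1.4, -1.3]
gripper_force: 50.0
eef_pos: [0.428, 0.1464, 0.0983]
force: [-5.3, -0.7, -1.7]
eef_pos: [0.4284, 0.1455, 0.0983]
force: [-4.8, -0.5, -0.8]
eef_pos: [0.4288, 0.1446, 0.0983]
force: [-5.3, -0.2, -1.1]
eef_pos: [0.4291, 0.1438, 0.0983]
force: [-6.1, 0.3, -1.3]
```

Run:
```python
import cv2,numpy as np
from h import *
t=cv2.imread("raw_top0.png").mean(2)
for v in range(168,190): print(v,[f"{a:.0f}" for a in t[v,242:274]])
F=optics.grab_frame("top")
# expected columns/rows of front line points at lateral l from centre, top-cam estimate
for l in(-.012,-.009,-.006,-.003,0,.003,.006,.009):
    p=np.array([.5211-.383*l,.191+.924*l,.1]); print(l,proj(F,p).round(2), proj(F,p+[0,0,-.012]).round(2))
```

```text
168 ['179', '177', '159', '109', '74', '67', '66', '68', '66', '65', '65', '64', '64', '64', '64', '63', '63', '63', '65', '95', '164', '178', '178', '177', '176', '175', '163', '133', '117', '114', '116', '134']
169 ['181', '181', '174', '133', '85', '68', '66', '65', '65', '65', '65', '64', '64', '63', '64', '64', '63', '63', '63', '80', '143', '172', '178', '178', '178', '177', '173', '150', '127', '116', '115', '123']
170 ['182', '182', '180', '170', '110', '71', '65', '66', '65', '65', '65', '65', '65', '64', '64', '64', '63', '64', '63', '68', '100', '163', '178', '179', '178', '177', '177', '177', '155', '141', '136', '146']
171 ['183', '183', '183', '182', '122', '76', '66', '65', '65', '65', '66', '65', '64', '65', '64', '64', '64', '63', '63', '64', '82', '167', '181', '179', '178', '178', '178', '182', '165', '159', '158', '163']
172 ['184', '183', '183', '180', '163', '103', '70', '65', '65', '65', '65', '66', '65', '64', '64', '64', '64', '63', '63', '63', '76', '137', '171', '178', '178', '179', '181', '173', '172', '165', '164', '166']
173 ['183', '182', '181', '181', 
[... 3284 characters left out ...]
'128', '139', '146', '144', '143', '142', '131', '122', '113', '118', '121', '121', '123', '122', '121', '121', '121', '121', '122', '121', '120', '118', '116', '116']
189 ['191', '190', '205', '192', '161', '171', '184', '191', '170', '188', '194', '190', '186', '184', '167', '143', '127', '123', '123', '123', '123', '123', '122', '121', '121', '122', '122', '122', '123', '121', '121', '120']
-0.012 [260.39 177.86] [260.39 178.5 ]
-0.009 [259.69 178.12] [259.7  178.76]
-0.006 [258.99 178.39] [259.   179.02]
-0.003 [258.28 178.65] [258.3  179.28]
0 [257.58 178.92] [257.61 179.54]
0.003 [256.88 179.18] [256.91 179.81]
0.006 [256.18 179.44] [256.22 180.07]
0.009 [255.48 179.71] [255.52 180.33]
```

Run:
```python
from h import *
F=optics.grab_frame("top");G=optics.grab_frame("side")
lat=lambda p:(1e3*(-.383*p[0]+.924*p[1])).round(1); lon=lambda p:(1e3*(.924*p[0]+.383*p[1])).round(1)
def P(n,f,u,v,z): p=onz(f,u,v,z); print(n,u,v,z,p.round(4),"lon",lon(p),"lat",lat(p))
P("floor side",G,259.3,180.4,.088)
P("arrow side",G,258.4,182.6,.080)
P("spot side",G,261.23,175.69,.1)
P("FL corner",G,247.3,173.3,.1);P("FR corner",G,268.9,182.6,.1)
P("spot top",F,256.42,175.84,.1)
P("bright top",F,256,180.2,.088)
P("dip top",F,262,177.6,.088)
P("FLc top",F,245,184,.1);P("FRc top",F,270.6,174.2,.1)
# vertical ray/plane: arrow & edges on the front plane lon=.552
for n,u,v in(("arrow",258.4,182.5),("left",247.2,185),("right",269.05,187),("floor fr",258.8,181.2)):
    for L in(.546,.552):
        o,d=ray(G,u,v); xb=np.array([.924,.383,0]); p=o+d*((L-o@xb)/(d@xb)); print(n,L,p.round(4),"lat",lat(p))
```

```text
floor side 259.3 180.4 0.088 [0.5167 0.1815 0.088 ] lon 547.0 lat -30.2
arrow side 258.4 182.6 0.08 [0.5128 0.1804 0.08  ] lon 542.9 lat -29.7
spot side 261.23 175.69 0.1 [0.529 0.192 0.1  ] lon 562.4 lat -25.2
FL corner 247.3 173.3 0.1 [0.4879 0.228  0.1   ] lon 538.1 lat 23.8
FR corner 268.9 182.6 0.1 [0.5335 0.1354 0.1   ] lon 544.8 lat -79.2
spot top 256.42 175.84 0.1 [0.5336 0.196  0.1   ] lon 568.1 lat -23.3
bright top 256 180.2 0.088 [0.5182 0.1974 0.088 ] lon 554.5 lat -16.1
dip top 262 177.6 0.088 [0.5296 0.1735 0.088 ] lon 555.8 lat -42.5
FLc top 245 184 0.1 [0.4991 0.2406 0.1   ] lon 553.3 lat 31.1
FRc top 270.6 174.2 0.1 [0.5417 0.1394 0.1   ] lon 553.9 lat -78.7
arrow 0.546 [0.5146 0.1842 0.078 ] lat -26.9
arrow 0.552 [0.518  0.1915 0.0733] lat -21.5
left 0.546 [0.4924 0.2378 0.0425] lat 31.1
left 0.552 [0.4957 0.2455 0.0375] lat 37.0
right 0.546 [0.5349 0.1352 0.0813] lat -80.0
right 0.552 [0.5385 0.1422 0.0766] lat -74.9
floor fr 0.546 [0.5153 0.1825 0.0844] lat -28.7
floor fr 0.552 [0.5187 0.1898 0.0797] lat -23.3
```

```bash
python3 -m jog '[[-1,[0,-1,0],0],[-1,[0,-2,0],0],[-1,[0,-3,0],0],[-1,[0,-4,0],0],[-1,[0,-4,0],0]]' | grep -E "pos|force:"; for i in 1 2 3 4 5; do python3 -m jog '[[-1,[0,-1,0],0],[-1,[0,-1,0],0]]' | grep -E "pos|force:" | grep -v grip; done
```

```text
eef_pos: [0.4278, 0.147, 0.0984]
force: [-3.6, -3.4, -1.6]
gripper_force: 50.0
eef_pos: [0.4274, 0.148, 0.0984]
force: [-4.0, -4.3, -1.4]
eef_pos: [0.4272, 0.1491, 0.0984]
force: [-3.7, -3.7, -1.8]
eef_pos: [0.4283, 0.1515, 0.0991]
force: [1.0, 0.7, -0.6]
eef_pos: [0.4273, 0.1521, 0.0989]
force: [0.3, 0.5, -1.1]
eef_pos: [0.4263, 0.1524, 0.0986]
force: [0.3, -0.4, -2.0]
```

```bash
python3 -m jog '[[-1,[1,0,0],0],[-1,[2,0,0],0],[-1,[3,0,0],0],[-1,[3,0,0],0]]' | grep -E "pos|force:"; for i in 1 2 3 4 5; do python3 -m jog '[[-1,[0,0,1],0],[-1,[0,0,1],0]]' | grep -E "pos|force:" | grep -v grip; done
```

```text
eef_pos: [0.4291, 0.1534, 0.0985]
force: [0.0, -0.0, -1.5]
gripper_force: 50.0
eef_pos: [0.4289, 0.1533, 0.0975]
force: [0.9, 0.9, -2.0]
eef_pos: [0.4289, 0.1533, 0.0965]
force: [-0.2, -0.6, -2.2]
eef_pos: [0.4289, 0.1533, 0.0955]
force: [0.2, -0.0, -1.6]
eef_pos: [0.429, 0.1534, 0.0945]
force: [0.6, -0.5, -1.6]
eef_pos: [0.429, 0.1534, 0.0935]
force: [0.6, 0.7, -1.8]
```

```bash
for i in 1 2 3 4; do python3 -m jog '[[-1,[0,0,0.6],0],[-1,[0,0,0.6],0]]' | grep -E "pos|force:" | grep -v grip; done
```

```text
eef_pos: [0.429, 0.1534, 0.0929]
force: [0.4, -1.1, -1.4]
eef_pos: [0.429, 0.1534, 0.0924]
force: [-0.9, -0.7, 0.5]
eef_pos: [0.4291, 0.1534, 0.0919]
force: [-2.1, -1.0, 2.6]
eef_pos: [0.4291, 0.1534, 0.0913]
force: [-2.2, -1.8, 5.2]
```

```bash
python3 -m jog '[[-1,[0,0,-3.2],0],[-1,[0,0,-3.2],0],[-1,[1,0,-3.2],0],[-1,[2,0,-3.2],0],[-1,[3,0,-3.2],0],[-1,[4,0,-3.2],0],[-1,[4,0,-3.2],0]]' | grep -E "pos|force:"; for i in 1 2 3 4; do python3 -m jog '[[-1,[1,0,0],0],[-1,[2,0,0],0],[-1,[2,0,0],0]]' | grep -E "pos|force:" | grep -v grip; done
```

```text
eef_pos: [0.4328, 0.1549, 0.0943]
force: [-0.8, 0.6, -1.5]
gripper_force: 50.0
eef_pos: [0.4346, 0.1557, 0.0944]
force: [0.9, -0.1, -0.6]
eef_pos: [0.4365, 0.1565, 0.0944]
force: [-0.5, 0.4, -1.5]
eef_pos: [0.4383, 0.1572, 0.0944]
force: [0.1, -0.0, -2.0]
eef_pos: [0.4402, 0.158, 0.0943]
force: [0.8, -0.6, -2.5]
```

```bash
for i in 1 2; do python3 -m jog '[[-1,[1,0,0],0],[-1,[2,0,0],0],[-1,[2,0,0],0]]' | grep -E "pos|force:" | grep -v grip; done;  for i in 1 2 3 4 5 ; do python3 -m jog '[[-1,[1,0,0],0],[-1,[1,0,0],0]]' > o; grep -E "pos|force:" o | grep -v grip; done
```

```text
eef_pos: [0.442, 0.1588, 0.0943]
force: [0.3, -0.3, -1.6]
eef_pos: [0.4438, 0.1595, 0.0943]
force: [-0.1, -0.2, -0.9]
eef_pos: [0.4448, 0.1599, 0.0944]
force: [-0.1, 0.2, -1.3]
eef_pos: [0.4457, 0.1603, 0.0944]
force: [0.3, -0.2, -1.6]
eef_pos: [0.4466, 0.1607, 0.0944]
force: [-0.1, 0.4, -0.8]
eef_pos: [0.4475, 0.1611, 0.0943]
force: [-0.3, 0.1, -2.3]
eef_pos: [0.4481, 0.1612, 0.0942]
force: [-2.8, -0.6, -1.4]
```

```bash
python3 -m jog '[[-1,[-1,0,0],0],[-1,[-1,0,1],0],[-1,[-1,0,2],0],[-1,[-1,0,3],0],[-1,[-1,0,3],0]]' 18; python3 -m jog '[[-1,[0,0,1.5],0],[-1,[0,0,3],0],[-1,[0,0,3],0]]';python3 -m jog '[[-1,[0,0,1.5],0],[-1,[0,0,3],0],[-1,[0,0,3],0]]'
```

```text
t: 24.0
eef_pos: [0.4477, 0.1612, 0.0915]
ee_rot: [-3.142, -0.0, 0.393]
force: [-0.5, -1.0, 0.9]
width: 0.0217
gripper_force: 18.0
t: 24.38
eef_pos: [0.4476, 0.1611, 0.0883]
ee_rot: [3.142, -0.0, 0.393]
force: [0.2, -0.2, 0.9]
width: 0.0221
gripper_force: 18.0
t: 24.75
eef_pos: [0.4476, 0.1612, 0.0853]
ee_rot: [-3.142, -0.0, 0.393]
force: [1.2, 0.9, 1.0]
width: 0.0221
gripper_force: 18.0
```

```bash
python3 -m jog '[[-1,[0,0,1.5],0],[-1,[0,0,3],0],[-1,[0.2,0,4.5],0],[-1,[0.2,0,4.5],0]]'; python3 -m jog '[[-1,[0.4,0,1.5],0],[-1,[0.7,0,3],0],[-1,[1,0,4.5],0],[-1,[1,0,4.5],0]]'
python3 - <<'E'
from h import *
F=optics.grab_frame("top");G=optics.grab_frame("side")
a=cv2.resize(F["color"][140:200,230:280,::-1],None,fx=7,fy=7,interpolation=cv2.INTER_CUBIC)
b=cv2.resize(G["color"][150:205,225:285,::-1],None,fx=7,fy=7,interpolation=cv2.INTER_CUBIC)
c=np.zeros((420,780,3),np.uint8);c[:420,:350]=a;c[:385,355:775]=b;cv2.imwrite("pics/p3.png",c)
E
```

```text
t: 25.25
eef_pos: [0.4478, 0.1612, 0.0808]
ee_rot: [-3.142, -0.0, 0.393]
force: [1.6, 0.7, 1.3]
width: 0.0216
gripper_force: 18.0
t: 25.75
eef_pos: [0.4485, 0.1615, 0.0763]
ee_rot: [3.142, 0.0, 0.393]
force: [-1.0, -0.1, 3.4]
width: 0.0223
gripper_force: 18.0
```

View pics/p3.png

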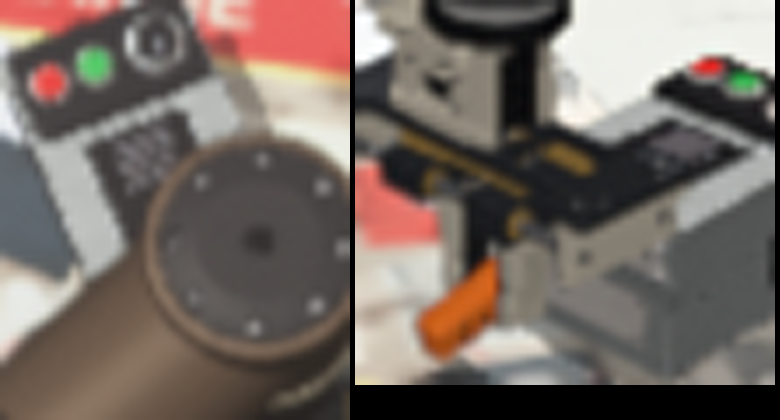

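The side crop shows the handle (430,330) tilting down in the fingers, so the tool is pivoting as intended. The cover's front is hidden by the hand.

```bash
for i in 1 2 3; do python3 -m jog '[[-1,[0.5,0,2],0],[-1,[1,0,4],0],[-1,[1,0,4],0]]' | grep -E "pos|force|t:"; done
```

```text
t: 26.22
eef_pos: [0.4493, 0.1617, 0.0722]
ee_rot: [3.141, 0.001, 0.393]
force: [-0.7, 1.1, 3.1]
gripper_force: 18.0
t: 26.6
eef_pos: [0.4502, 0.1621, 0.0682]
ee_rot: [3.141, 0.001, 0.393]
force: [-1.4, 0.2, 4.1]
gripper_force: 18.0
t: 26.98
eef_pos: [0.4513, 0.1626, 0.0642]
ee_rot: [3.142, 0.0, 0.393]
force: [-1.8, 0.5, 3.2]
gripper_force: 18.0
```

```bash
for i in 1 2 3 4; do python3 -m jog '[[-1,[0.8,0,1.5],0],[-1,[1.5,0,3],0],[-1,[1.5,0,3],0]]' | grep -E "pos|force|t:"; done
```

```text
t: 27.35
eef_pos: [0.4525, 0.163, 0.061]
ee_rot: [3.141, 0.001, 0.393]
force: [-2.6, 0.5, 3.1]
gripper_force: 18.0
t: 27.72
eef_pos: [0.4538, 0.1635, 0.058]
ee_rot: [3.141, 0.001, 0.393]
force: [-3.6, -0.4, 1.4]
gripper_force: 18.0
t: 28.1
eef_pos: [0.4552, 0.1642, 0.055]
ee_rot: [3.141, 0.001, 0.393]
force: [-4.1, -1.8, 0.6]
gripper_force: 18.0
t: 28.48
eef_pos: [0.4568, 0.1648, 0.0522]
ee_rot: [3.141, 0.0, 0.393]
force: [-4.4, -0.9, -0.0]
gripper_force: 18.0
```

Run:
```python
from h import *
G=optics.grab_frame("side"); s=status.get_state(); p=s["eef_pos"]; xb=np.array([.924,.383,0])
h=cv2.cvtColor(G["color"],cv2.COLOR_RGB2HSV); m=cv2.inRange(h,(6,170,90),(18,255,255)); m[:150]=0;m[:,300:]=0;m[230:]=0
k,l,st,c=cv2.connectedComponentsWithStats(m); i=1+st[1:,4].argmax(); ys,xs=np.where(l==i); print(st[i],cv2.minAreaRect(np.stack([xs,ys],1).astype(np.float32)))
print("left-bottom",xs[ys>ys.max()-2].mean(),ys.max(), "leftmost",xs.min(),ys[xs==xs.min()].mean())
front=p+xb*0; 
F0=np.array([.4481,.1612,0])+xb*.076; F0[2]=.088  # notch outer edge
for th in(15,20,25,30,35):
    t=np.radians(th); u=xb*np.cos(t)+np.array([0,0,np.sin(t)]); n=-xb*np.sin(t)+np.array([0,0,np.cos(t)])
    g=F0+n*.0019-u*.076; r=g-u*.05
    print(th,"grip",g.round(4),"rear mid px",proj(G,r).round(1),"rear bottom",proj(G,r-n*.013).round(1),"rear top",proj(G,r+n*.013).round(1))
# yellow spot
w=np.minimum(G["color"][...,0],G["color"][...,1]).astype(int)-G["color"][...,2]; print([ (x,y,w[y,x]) for y in range(165,180) for x in range(255,268) if w[y,x]>50])
```

```text
[236 191  11  17  91] ((242.96644592285156, 198.97650146484375), (6.799625396728516, 16.548484802246094), 34.99201965332031)
left-bottom 240.4 207 leftmost 236 203.0
15 grip [0.45   0.162  0.0702] rear mid px [235.  198.6] rear bottom [235.7 201.1] rear top [234.3 195.9]
20 grip [0.4517 0.1627 0.0638] rear mid px [235.7 200.7] rear bottom [236.6 203.1] rear top [234.7 198.3]
25 grip [0.4539 0.1636 0.0576] rear mid px [236.5 202.6] rear bottom [237.6 204.8] rear top [235.4 200.5]
30 grip [0.4566 0.1647 0.0516] rear mid px [237.5 204.4] rear bottom [238.8 206.3] rear top [236.2 202.5]
35 grip [0.4598 0.166  0.046 ] rear mid px [238.6 205.9] rear bottom [240.1 207.5] rear top [237.1 204.3]
[(262, 173, np.int64(89)), (263, 173, np.int64(58)), (261, 174, np.int64(55)), (262, 174, np.int64(122)), (263, 174, np.int64(86))]
```

```bash
python3 -m jog '[[-1,[0,0,0],0],[-1,[0,0,0],0]]' | grep -E "pos|force"
python3 - <<'E'
from h import *
G=optics.grab_frame("side"); R=cv2.imread("raw_side0.png")[:,:,::-1]
for nm,im in(("old",R),("new",G["color"])):
    im=im[165:182,252:272].astype(float); w=np.clip(np.minimum(im[...,0],im[...,1])-im[...,2]-25,0,None); ys,xs=np.indices(w.shape)
    if nm=="old": w[14:]=0
    print(nm,(w*xs).sum()/w.sum()+252,(w*ys).sum()/w.sum()+165,w.sum())
p=np.array([.5336,.196,.1])
xb=np.array([.924,.383,0]); O=np.array([.566,.2098,.1])
hinge=O+xb*.045+[0,0,-.007]
for a in(0,4,5,6,7,8,9,10,11):
    t=np.radians(a); d=p-hinge; q=d@xb; n=d[2]; v=hinge+(d-q*xb-[0,0,n])+xb*(q*np.cos(t)+n*np.sin(t))+np.array([0,0,-q*np.sin(t)+n*np.cos(t)])
    print(a,"front up",(90*np.sin(t)).round(1),(proj(G,v)-proj(G,p)).round(2))
E
```

```text
eef_pos: [0.4568, 0.1649, 0.0523]
force: [-4.5, -1.6, -1.5]
gripper_force: 18.0
old 261.27672955974845 175.66457023060798 477.0
new 260.17625899280574 174.8974820143885 556.0
0 front up 0.0 [0. 0.]
4 front up 6.3 [ 0.17 -1.37]
5 front up 7.8 [ 0.23 -1.72]
6 front up 9.4 [ 0.29 -2.06]
7 front up 11.0 [ 0.35 -2.41]
8 front up 12.5 [ 0.42 -2.76]
9 front up 14.1 [ 0.49 -3.12]
10 front up 15.6 [ 0.57 -3.47]
11 front up 17.2 [ 0.65 -3.82]
```

```bash
python3 -m jog '[[-1,[1,0,2],0],[-1,[1,0,2],0],[-1,[-5,0,1.5],0],[-1,[-10,0,1],0],[-1,[-18,0,0],0],[-1,[-30,0,0],0],[-1,[-45,0,0],0],[-1,[-45,0,0],0]]'
python3 - <<'E'
from h import *
G=optics.grab_frame("side"); cv2.imwrite("raw_side4.png",G["color"][:,:,::-1])
im=G["color"][165:182,252:272].astype(float); w=np.clip(np.minimum(im[...,0],im[...,1])-im[...,2]-40,0,None); ys,xs=np.indices(w.shape)
print((w*xs).sum()/w.sum()+252,(w*ys).sum()/w.sum()+165,w.sum()); print(w.astype(int).tolist())
E
```

```text
t: 29.82
eef_pos: [0.4139, 0.1469, 0.0524]
ee_rot: [3.142, 0.001, 0.393]
force: [-0.7, -0.4, -1.2]
width: 0.0218
gripper_force: 18.0
262.0654761904762 173.54761904761904 168.0
[[0, 0, 0, 0, 0, 0, 0, 0, 0, 0, 0, 0, 0, 0, 0, 0, 0, 0, 0, 0], [0, 0, 0, 0, 0, 0, 0, 0, 0, 0, 0, 0, 0, 0, 0, 0, 0, 0, 0, 0], [0, 0, 0, 0, 0, 0, 0, 0, 0, 0, 0, 0, 0, 0, 0, 0, 0, 0, 0, 0], [0, 0, 0, 0, 0, 0, 0, 0, 0, 0, 0, 0, 0, 0, 0, 0, 0, 0, 0, 0], [0, 0, 0, 0, 0, 0, 0, 0, 0, 0, 0, 0, 0, 0, 0, 0, 0, 0, 0, 0], [0, 0, 0, 0, 0, 0, 0, 0, 0, 0, 0, 0, 0, 0, 0, 0, 0, 0, 0, 0], [0, 0, 0, 0, 0, 0, 0, 0, 0, 0, 0, 0, 0, 0, 0, 0, 0, 0, 0, 0], [0, 0, 0, 0, 0, 0, 0, 0, 0, 0, 0, 0, 0, 0, 0, 0, 0, 0, 0, 0], [0, 0, 0, 0, 0, 0, 0, 0, 0, 25, 42, 9, 0, 0, 0, 0, 0, 0, 0, 0], [0, 0, 0, 0, 0, 0, 0, 0, 0, 3, 59, 30, 0, 0, 0, 0, 0, 0, 0, 0], [0, 0, 0, 0, 0, 0, 0, 0, 0, 0, 0, 0, 0, 0, 0, 0, 0, 0, 0, 0], [0, 0, 0, 0, 0, 0, 0, 0, 0, 0, 0, 0, 0, 0, 0, 0, 0, 0, 0, 0], [0, 0, 0, 0, 0, 0, 0, 0, 0, 0, 0, 0, 0, 0, 0, 0, 0, 0, 0, 0], [0, 0, 0, 0, 0, 0, 0, 0, 0, 0, 0, 0, 0, 0, 0, 0, 0, 0, 0, 0], [0, 0, 0, 0, 0, 0, 0, 0, 0, 0, 0, 0, 0, 0, 0, 0, 0, 0, 0, 0], [0, 0, 0, 0, 0, 0, 0, 0, 0, 0, 0, 0, 0, 0, 0, 0, 0, 0, 0, 0], [0, 0, 0, 0, 0, 0, 0, 0, 0, 0, 0, 0, 0, 0, 0, 0, 0, 0, 0, 0]]
```

The yellow spot stays raised with the tool withdrawn, now at (262.1,173.5) against (261.3,175.7) before, so the cover has snapped free. Next I lay the tool down.

```bash
python3 -c "
from h import *
sh((.45,.095,.10),(.45,.095,.046),(.45,.095,.017),yaw=.15)"
```

```text
pos [0.4148 0.1476 0.0526] rot [-3.141e+00 -1.000e-03  3.940e-01] F [ 1.1  0.5 -1.7] w 0.022 g 18.0 q6 [ 0.79  0.2  -0.73  0.   -0.64  1.17]
[ 12.3  62.  -47.4] 0.244
[12.3 62.   6.6] 0.244
[12.3 62.  35.6] 0.244
```

```bash
python3 -m jog '[[-1,[0,0,-40],0],[-1,[0,20,-48],0],[-1,[12,62,-48],0.12],[-1,[12,62,-48],0.244],[-1,[12,62,-20],0.244],[-1,[12,62,0],0.244],[-1,[12,62,6],0.244],[-1,[12,62,6],0.244]]' | grep -E "pos|rot|force"
python3 -m jog '[[-1,[0,0,3],0],[-1,[0,0,6],0],[-1,[0,0,10],0],[-1,[0,0,10],0]]' 10 | grep -E "pos|rot|force"
python3 -m jog '[[-1,[0,0,4],0],[-1,[0,0,8],0],[-1,[0,0,12],0],[-1,[0,0,12],0]]' 8| grep -E "pos|rot|force"
```

```text
eef_pos: [0.4503, 0.0951, 0.0464]
ee_rot: [3.141, 0.0, 0.149]
force: [0.3, 1.6, -0.4]
gripper_force: 18.0
eef_pos: [0.4514, 0.0958, 0.0369]
ee_rot: [-3.141, -0.002, 0.15]
force: [3.2, 0.7, 3.0]
gripper_force: 10.0
eef_pos: [0.4491, 0.0944, 0.0235]
ee_rot: [3.141, 0.002, 0.149]
force: [-0.2, -0.6, -1.8]
gripper_force: 8.0
```

```bash
python3 -m jog '[[-1,[0,0,3],0],[-1,[0,0,6],0],[-1,[0,0,6],0]]' 5| grep -E "pos|rot|force"
python3 - <<'E'
from h import *
G=optics.grab_frame("side"); s=status.get_state(); p=s["eef_pos"]; y=s["ee_rot"][2]; u=np.array([np.cos(y),np.sin(y),0])
h=cv2.cvtColor(G["color"],cv2.COLOR_RGB2HSV); m=cv2.inRange(h,(6,170,90),(18,255,255)); m[:150]=0;m[:,300:]=0;m[245:]=0
k,l,st,c=cv2.connectedComponentsWithStats(m); i=1+st[1:,4].argmax(); ys,xs=np.where(l==i); print(st[i],"left",xs.min(),"bottom",ys.max(),cv2.minAreaRect(np.stack([xs,ys],1).astype(np.float32)))
for th in (0,5,10,20): 
    t=np.radians(th); g=np.array([p[0],p[1],.013+.05*np.sin(t)])
    r=g-u*.05*np.cos(t)-np.array([0,0,.05*np.sin(t)]); f=g+u*.03*np.cos(t)+np.array([0,0,.03*np.sin(t)]); q=g+u*.1*np.cos(t)+np.array([0,0,.1*np.sin(t)]); print(th,proj(G,r),proj(G,f),"tip",proj(G,q))
cv2.imwrite("pics/p5.png",cv2.resize(G["color"][150:230,220:320,::-1],None,fx=6,fy=6,interpolation=cv2.INTER_CUBIC))
E
```

```text
eef_pos: [0.4497, 0.0948, 0.0179]
ee_rot: [3.141, 0.001, 0.149]
force: [-0.3, -0.7, -2.3]
gripper_force: 5.0
[241 210  11  12  78] left 241 bottom 221 ((246.30001831054688, 215.60000610351562), (7.602630138397217, 12.521980285644531), 63.43495178222656)
0 [239.49410612 217.54046892] [258.67800751 210.95321765] tip [274.60620934 205.48388867]
5 [239.54103858 217.52435354] [258.70652035 209.36244564] tip [274.7011332  202.55089984]
10 [239.68144047 217.47614319] [258.6814586  207.79329101] tip [274.62553385 199.66781856]
20 [240.23714992 217.28532706] [258.46996303 204.76756548] tip [273.95509415 194.13622854]
```

View pics/p5.png

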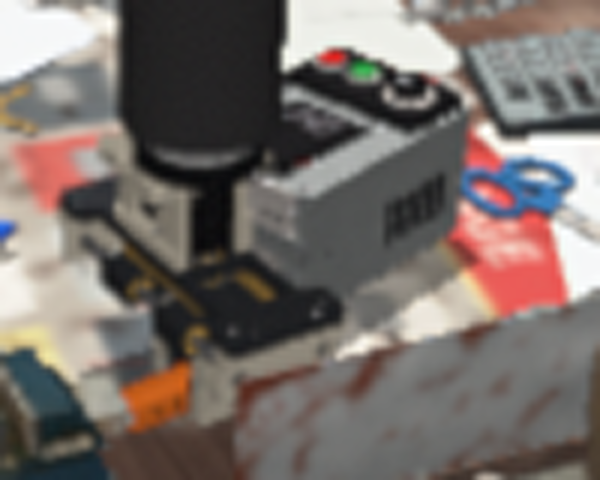

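The tool lies near level on the bench in front of the box (handle at crop (155,395)), clear of the vise and the sheet. I'll release it.

```bash
python3 -m jog '[[-0.4,[0,0,0],0],[-0.4,[0,0,0],0],[-0.2,[0,0,0],0],[-0.2,[0,0,-15],0],[-0.2,[0,0,-50],0],[0.5,[0,0,-110],0],[1,[0,0,-160],0],[1,[0,0,-160],0]]' 25
python3 - <<'E'
from h import *
F=optics.grab_frame("top");G=optics.grab_frame("side")
for n,f in(("top",F),("side",G)):
    cv2.imwrite(f"raw_{n}6.png",f["color"][:,:,::-1])
    h=cv2.cvtColor(f["color"],cv2.COLOR_RGB2HSV); m=cv2.inRange(h,(6,170,90),(18,255,255)); m[:150]=0;m[:,300:]=0;m[250:]=0;m[:,:225]=0
    k,l,st,c=cv2.connectedComponentsWithStats(m); 
    for i in range(1,k):
        if st[i,4]>20: print(n,st[i],c[i],onz(f,*c[i],.02))
sh((.5,.18,.18),yaw=.393)
E
```

```text
t: 33.3
eef_pos: [0.4523, 0.0962, 0.1826]
ee_rot: [-3.138, -0.008, 0.15]
force: [0.3, -0.3, -0.3]
width: 0.0595
gripper_force: 0.0
top [279 199   6  13  60] [281.7        204.91666667] [0.43040397 0.08901738 0.02      ]
side [241 210  19  12 131] [249.89312977 215.        ] [0.43606252 0.07879803 0.02      ]
pos [0.45   0.0951 0.1787] rot [-3.141e+00 -1.000e-03  1.490e-01] F [-0.3 -0.5 -0. ] w 0.0676 g 0.0 q6 [ 0.64  0.05 -0.53 -0.   -0.98  1.08]
[ 62.  -76.6  -1.3] -0.244
```

```bash
python3 -c "
from h import *
sh((.5395,.1978,.17),(.5395,.1978,.1155),yaw=.393)"
```

```text
pos [0.45   0.0951 0.1787] rot [-3.141e+00 -1.000e-03  1.490e-01] F [-0.3 -0.5 -0. ] w 0.0676 g 0.0 q6 [ 0.64  0.05 -0.53 -0.   -0.98  1.08]
[103.7 -88.3   8.7] -0.244
[103.7 -88.3  63.2] -0.244
```

```bash
python3 -m jog '[[1,[0,0,0],0],[1,[40,-35,0],-0.12],[1,[80,-70,0],-0.244],[1,[104,-88,9],-0.244],[1,[104,-88,30],-0.244],[1,[104,-88,50],-0.244],[1,[104,-88,58],-0.244],[1,[104,-88,61],-0.244],[1,[104,-88,63],-0.244],[1,[104,-88,63],-0.244]]' 25
python3 -m jog '[[-1,[0,0,0],0],[-1,[0,0,0],0],[-1,[0,0,0],0],[-1,[0,0,0],0],[-1,[0,0,0],0],[-1,[0,0,0],0]]' 25
```

```text
t: 34.65
eef_pos: [0.5401, 0.1977, 0.1158]
ee_rot: [-3.141, -0.001, 0.393]
force: [-0.6, 0.3, 0.1]
width: 0.0874
gripper_force: 0.0
t: 35.4
eef_pos: [0.5386, 0.1989, 0.1152]
ee_rot: [-3.139, 0.001, 0.394]
force: [-8.1, 7.9, 2.3]
width: 0.06
gripper_force: 25.0
```

```bash
python3 -m jog '[[-1,[0,-1.3,0],0],[-1,[0,-1.3,0],0],[-1,[0,-1.3,-3],0],[-1,[0,-1.3,-6],0],[-1,[0,-1.3,-6],0]]'| grep -E "pos|rot|force|width"
python3 -m jog '[[-1,[0,0,-3],0],[-1,[0,0,-6],0],[-1,[0,0,-10],0],[-1,[0,0,-10],0]]'| grep -E "pos|rot|force|width"
python3 -m jog '[[-1,[0,0,-4],0],[-1,[0,0,-8],0],[-1,[0,0,-14],0],[-1,[0,0,-20],0],[-1,[0,0,-20],0]]'| grep -E "pos|rot|force|width"
```

```text
eef_pos: [0.5392, 0.199, 0.1213]
ee_rot: [-3.141, 0.0, 0.393]
force: [-2.9, 4.1, -1.8]
width: 0.0599
gripper_force: 24.9
eef_pos: [0.5397, 0.1982, 0.132]
ee_rot: [3.141, -0.0, 0.393]
force: [0.2, 0.3, -0.5]
width: 0.0595
gripper_force: 24.8
eef_pos: [0.5398, 0.1989, 0.1521]
ee_rot: [-3.141, -0.001, 0.393]
force: [0.3, -0.2, -0.2]
width: 0.06
gripper_force: 24.8
```

```bash
python3 -c "
from h import *
sh((.425,-.142,.21),(.425,-.142,.08),yaw=-.254)
F=optics.grab_frame('top');print('gauge',onz(F,322,174,.02),'marker',onz(F,384,201,.015))"
```

```text
pos [0.5398 0.1989 0.1521] rot [-3.141e+00 -1.000e-03  3.930e-01] F [ 0.3 -0.2 -0.2] w 0.06 g 24.8 q6 [ 0.69  0.27 -0.33  0.   -0.97  1.27]
[-236.7  270.9  -57.9] 0.647
[-236.7  270.9   72.1] 0.647
gauge [ 0.56636968 -0.07891471  0.02      ] marker [ 0.45866017 -0.33648903  0.015     ]
```

```bash
python3 -m jog '[[-1,[0,0,-25],0],[-1,[0,0,-58],0],[-1,[-30,34,-65],0],[-1,[-60,69,-65],0],[-1,[-95,108,-65],0.12],[-1,[-130,149,-65],0.28],[-1,[-165,189,-65],0.44],[-1,[-200,229,-65],0.6],[-1,[-225,258,-65],0.647],[-1,[-237,271,-65],0.647],[-1,[-237,271,-65],0.647],[-1,[-237,271,-65],0.647]]'
python3 - <<'E'
from h import *
G=optics.grab_frame("side");s=status.get_state();p=s["eef_pos"];print(p,proj(G,p))
u,v=proj(G,p).astype(int)
cv2.imwrite("pics/p7.png",cv2.resize(G["color"][v-45:v+55,u-60:u+65,::-1],None,fx=6,fy=6,interpolation=cv2.INTER_CUBIC)); print(u,v)
E
```

```text
t: 38.7
eef_pos: [0.4245, -0.1421, 0.2163]
ee_rot: [-3.142, -0.0, -0.254]
force: [0.5, 0.8, -0.6]
width: 0.0598
gripper_force: 24.8
[ 0.42458352 -0.14192574  0.21631355] [278.66867536 200.61814369]
278 200
```

View pics/p7.png

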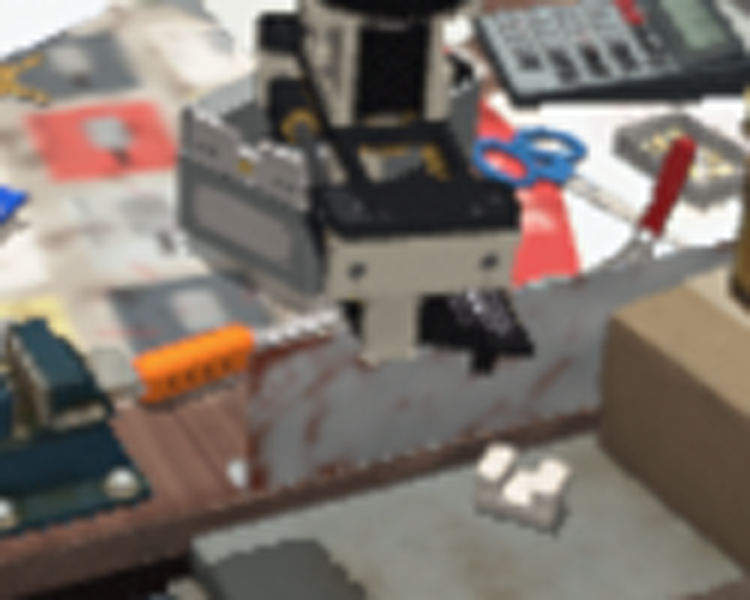

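The picture shows the cover in the fingers with its rear drooping (at about (480,330)). The tool lies flat on the bench, and the gauge at (520,490) is clear. Next I lower the cover.

```bash
python3 -m jog '[[-1,[0,0,50],0],[-1,[0,0,95],0],[-1,[0,0,125],0],[-1,[0,0,140],0],[-1,[0,0,146],0],[-1,[0,0,146],0]]' 8| grep -E "pos|force|width"
python3 -m jog '[[-1,[0,0,4],0],[-1,[0,0,8],0],[-1,[0,0,12],0],[-1,[0,0,16],0],[-1,[0,0,20],0],[-1,[0,0,20],0]]' 5| grep -E "pos|force|width"
python3 -m jog '[[-1,[0,0,4],0],[-1,[0,0,8],0],[-1,[0,0,12],0],[-1,[0,0,16],0],[-1,[0,0,20],0],[-1,[0,0,20],0]]' 5| grep -E "pos|force|width"
```

```text
eef_pos: [0.4247, -0.142, 0.0704]
force: [-0.4, -0.5, -0.2]
width: 0.0605
gripper_force: 7.9
eef_pos: [0.4244, -0.1424, 0.0501]
force: [-0.2, -0.0, 0.7]
width: 0.0601
gripper_force: 5.0
eef_pos: [0.4244, -0.1424, 0.0301]
force: [0.3, -0.1, -0.3]
width: 0.06
gripper_force: 5.0
```

```bash
for i in 1 2 3; do python3 -m jog '[[-1,[0,0,1.5],0],[-1,[0,0,3],0],[-1,[0,0,3],0]]' 4| grep -E "pos|force|width"; done
```

```text
eef_pos: [0.4244, -0.1424, 0.0273]
force: [-0.5, 0.2, 0.6]
width: 0.06
gripper_force: 4.0
eef_pos: [0.4243, -0.1424, 0.0243]
force: [-0.3, -0.1, 0.2]
width: 0.0599
gripper_force: 4.0
eef_pos: [0.4243, -0.1424, 0.0213]
force: [-1.3, 0.1, 1.1]
width: 0.0598
gripper_force: 4.0
```

```bash
python3 -m jog '[[-1,[0,0,1.5],0],[-1,[0,0,3],0],[-1,[0,0,3],0]]' 4| grep -E "pos|force|width"; python3 -m jog '[[0.7,[0,0,0],0],[0.7,[0,0,0],0],[0.8,[0,0,0],0],[0.8,[0,0,0],0],[0.8,[0,0,-20],0],[0.8,[0,0,-70],0],[0.8,[0,0,-130],0],[-1,[0,0,-185],0],[-1,[0,0,-185],0],[-1,[0,0,-185],0]]' 20
python3 - <<'E'
from h import *
G=optics.grab_frame("side");F=optics.grab_frame("top")
# dark blob on cabinet in side view
for n,f,(x0,x1,y0,y1) in(("side",G,(255,330,225,285)),("top",F,(300,375,175,220))):
    m=np.zeros(f["color"].shape[:2],np.uint8); m[y0:y1,x0:x1]=(f["color"][y0:y1,x0:x1].max(2)<58)*255
    k,l,st,c=cv2.connectedComponentsWithStats(m)
    for i in range(1,k):
        if st[i,4]>40:
            ys,xs=np.where(l==i); r=cv2.minAreaRect(np.array([onz(f,a,b,.017)[:2]*1000 for a,b in zip(xs,ys)]).astype(np.float32)); print(n,st[i],r)
sh((.5675,.2140,.16),yaw=.393)
E
```

```text
eef_pos: [0.4242, -0.1424, 0.0182]
force: [-0.6, -0.5, 0.9]
width: 0.0598
gripper_force: 4.0
t: 43.75
eef_pos: [0.424, -0.1423, 0.2033]
ee_rot: [-3.141, -0.0, -0.254]
force: [-0.5, 1.0, -0.7]
width: 0.0546
gripper_force: 0.0
side [269 249  33  18 386] ((448.58642578125, -163.48922729492188), (74.54939270019531, 89.82549285888672), 75.16962432861328)
side [255 268  11  17  69] ((336.7500915527344, -201.70301818847656), (68.23453521728516, 21.289838790893555), 89.16267395019531)
top [349 181  26  34 309] ((457.3208312988281, -266.8861083984375), (113.86595153808594, 125.04168701171875), 44.08565139770508)
top [331 200  16  13 126] ((432.5218811035156, -146.82147216796875), (50.22933578491211, 62.14066696166992), 1.4839073419570923)
pos [ 0.4235 -0.1424  0.2023] rot [ 3.141e+00  2.000e-03 -2.540e-01] F [ 0.7  0.  -0.3] w 0.0464 g 0.0 q6 [ 0.12  0.01 -0.52 -0.   -1.04  1.2 ]
[  49.8 -381.1   42.3] -0.647
```

```bash
python3 -c "
from h import *
sh((.5819,.2157,.17),yaw=-1.178)"
python3 -m jog '[[-1,[0,-50,0],0],[-1,[0,-100,0],0.12],[-1,[10,-155,0],0.28],[-1,[20,-210,0],0.44],[-1,[30,-265,0],0.6],[-1,[45,-320,0],0.76],[-1,[63,-387,0],0.924],[-1,[63,-387,20],0.924],[-1,[63,-387,32],0.924],[-1,[63,-387,32],0.924],[-1,[63,-387,32],0.924]]'
python3 -c "
from h import *
sh((.5819,.2157,.1),yaw=-1.178)
G=optics.grab_frame('side')
f=G; m=np.zeros(f['color'].shape[:2],np.uint8); m[225:285,255:330]=(f['color'][225:285,255:330].max(2)<58)*255
k,l,st,c=cv2.connectedComponentsWithStats(m)
for i in range(1,k):
    if st[i,4]>40:
        ys,xs=np.where(l==i); print(st[i],cv2.minAreaRect(np.array([onz(f,a,b,.017)[:2]*1000 for a,b in zip(xs,ys)]).astype(np.float32)))
"
```

```text
pos [ 0.4235 -0.1424  0.2023] rot [ 3.141e+00  2.000e-03 -2.540e-01] F [ 0.7  0.  -0.3] w 0.0464 g 0.0 q6 [ 0.12  0.01 -0.52 -0.   -1.04  1.2 ]
[  63.3 -386.4   32.3] 0.924
t: 45.22
eef_pos: [0.5825, 0.2157, 0.1719]
ee_rot: [-3.141, -0.0, -1.178]
force: [-0.3, 0.1, 0.4]
width: 0.0004
gripper_force: 0.0
pos [0.5825 0.2157 0.1719] rot [-3.141 -0.    -1.178] F [-0.3  0.1  0.4] w 0.0004 g 0.0 q6 [ 0.67  0.32 -0.21  0.   -1.04 -0.28]
[-0.3  0.6 71.9] -0.0
[270 249  32  18 341] ((448.7478332519531, -164.02102661132812), (74.81022644042969, 88.97350311279297), 75.71064758300781)
```

```bash
python3 -m jog '[[-1,[0,0,40],0],[-1,[0,0,60],0],[-1,[0,0,70],0],[-1,[0,0,72],0],[-1,[0,0,72],0]]' | grep -E "pos|force:"; for i in 1 2 3 4 5; do python3 -m jog '[[-1,[0,0,1],0],[-1,[0,0,1],0]]' | grep -E "pos|force:" | grep -v grip; done
```

```text
eef_pos: [0.583, 0.2166, 0.1004]
force: [0.4, -0.3, 0.1]
gripper_force: 0.0
eef_pos: [0.5827, 0.2166, 0.0988]
force: [0.4, 0.0, 0.1]
eef_pos: [0.5827, 0.2165, 0.0977]
force: [-0.2, 0.5, 3.0]
eef_pos: [0.5827, 0.2165, 0.0965]
force: [0.3, -0.2, 3.2]
eef_pos: [0.5827, 0.2165, 0.0953]
force: [0.9, 1.0, 2.6]
eef_pos: [0.5827, 0.2165, 0.0943]
force: [1.4, 1.1, 2.7]
```

Contact came at z = 0.098 with about 3 N, which is the button. I'll press on to its stop.

```bash
for i in 1 2 3; do python3 -m jog '[[-1,[0,0,0.8],0],[-1,[0,0,0.8],0]]' | grep -E "pos|force:" | grep -v grip; done
```

```text
eef_pos: [0.5827, 0.2165, 0.0936]
force: [1.3, 1.7, 2.6]
eef_pos: [0.5827, 0.2165, 0.0933]
force: [-0.4, 0.7, 5.6]
eef_pos: [0.5827, 0.2165, 0.0932]
force: [-2.6, 1.4, 11.3]
```

Stop reached: 5 mm of travel, and the force rose to 11 N. I'll retract and check.

```bash
python3 -m jog '[[-1,[0,0,-10],0],[-1,[0,0,-40],0],[-1,[0,0,-90],0],[-1,[0,0,-130],0],[-1,[0,0,-130],0],[-1,[-20,-60,-130],0],[-1,[-20,-120,-130],0],[-1,[-20,-120,-130],0]]'
python3 - <<'E'
from h import *
F=optics.grab_frame("top");G=optics.grab_frame("side")
for n,f,(x0,x1,y0,y1) in(("side",G,(255,330,225,285)),("top",F,(300,348,175,220))):
    m=np.zeros(f["color"].shape[:2],np.uint8); m[y0:y1,x0:x1]=(f["color"][y0:y1,x0:x1].max(2)<62)*255
    k,l,st,c=cv2.connectedComponentsWithStats(m)
    for i in range(1,k):
        if st[i,4]>40:
            ys,xs=np.where(l==i); print(n,"cover",st[i],cv2.minAreaRect(np.array([onz(f,a,b,.014)[:2]*1000 for a,b in zip(xs,ys)]).astype(np.float32)))
    h=cv2.cvtColor(f["color"],cv2.COLOR_RGB2HSV); m=cv2.inRange(h,(6,170,90),(18,255,255)); k,l,st,c=cv2.connectedComponentsWithStats(m)
    for i in range(1,k):
        if st[i,4]>40:
            ys,xs=np.where(l==i); print(n,"orange",st[i],cv2.minAreaRect(np.array([onz(f,a,b,.016)[:2]*1000 for a,b in zip(xs,ys)]).astype(np.float32)))
E
```

```text
t: 48.9
eef_pos: [0.6871, 0.2814, 0.2165]
ee_rot: [3.135, -0.001, -1.178]
force: [-0.9, -0.4, -1.6]
width: 0.0002
gripper_force: 0.0
side cover [270 249  32  19 354] ((450.3564453125, -161.70242309570312), (76.31735229492188, 89.3263168334961), 75.71066284179688)
side cover [255 256  19  29  51] ((368.31402587890625, -179.53582763671875), (124.60533142089844, 6.185336112976074), 89.10345458984375)
side cover [255 269  10  16  59] ((337.50897216796875, -200.3446502685547), (63.659584045410156, 20.324607849121094), 89.20787048339844)
side orange [306 131  13   8  59] ((1025.6141357421875, 636.28271484375), (114.24833679199219, 59.19709396362305), 50.88924789428711)
side orange [241 209  19  13 136] ((438.15142822265625, 84.18189239501953), (83.76871490478516, 41.49430847167969), 8.115509033203125)
top cover [335 197  12  15  83] ((440.5682373046875, -152.6968536376953), (47.43576431274414, 52.975135803222656), 80.94512939453125)
top orange [278 194   7  18  84] ((441.112548828125, 90.82896423339844), (73.79634857177734, 19.220651626586914), 10.15062141418457)
```

```bash
python3 -m jog '[[-1,[0,0,0],0],[-1,[0,0,0],0],[-1,[0,0,0],0]]' >/dev/null; python3 -c "
from station import order; print(order.job_done())"
```

```text
the job is handed in; nothing more can be done
None
```

I handed the job in at about 49 s: the cover was pried out and laid on the cabinet top, the pry tool lies on the bench in front of the box, and the reset button went down 5 mm to its stop; the judge gave no verdict back.

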